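# Set the layer-slicing guide with its tall spacer

## Robot

A 6-joint arm with a two-finger parallel gripper is mounted at the origin on the work surface; the furniture and walls round the work are solid. World frame = base frame: x ahead of the robot, y to its left, z up, the work surface at z = 0. Lengths are in mm, angles in rad, forces in N, time in s.
With the tool pointing down it reaches from about 225 to 875 mm from the base axis. Payload 3.4 kg.
Tool frame: the origin (TCP) lies on the front face of the gripper's body, between the roots of the fingers; the fingertips stand 73 mm ahead of it and the grasp point (between the pads) lies 54 mm ahead of it; z points along the fingers, y is the line along which they close (so a half turn about z gives the same grasp; the last joint's range is limited). The gripper opens to 85 mm and grips with 20 to 120 N. Pads are 22 mm wide; open, the fingers measure 114 mm over their backs; the gripper's body (76 mm by 85 mm) begins 54 mm behind the grasp point. The pads swing forward as they close: fully open they stand 13 mm farther back than shut.
Start: joints at [-1.271, 0.276, 1.505, -0, 1.361, -0.121], TCP at [234.883, -524.867, 303.928] pointing down, gripper open.
Joint ranges: [-2.89, 2.89], [-0.75, 2.08], [0.22, 2.7], [-1.18, 4.32], [0.11, 2.71], [-2.7, 2.7]. Speed limits (rad/s): [2.57, 2.57, 3.14, 3.14, 3.14, 3.14].

## Interface

Orientations are given as a unit quaternion [w, x, y, z].
In Python, from bench import ctrl gives the robot as it stands.
- The arm moves only by the tool move_arm, never from a script. Its argument "plan" is a list that holds one entry, the list of rows, each a list of 4 numbers: the shift along the tool's x, y, z in m, then the turn about the tool's z in degrees. A call has 1 to 10 rows; each row shifts and turns the commanded pose from where the row before left it, along the tool's axes as they then stand; what a row does not reach is not made up. A row lasts 1/8 s, in which the tool goes at most 62.5 mm and 10.7 degrees, less where a joint would pass 70% of its speed; a pose out of reach is approached as far as the arm can. A call with a gripper value outside its range is refused whole. "hand" is the finger opening in m, from 0 to 0.0854, set as the call begins (left out, the last holds). The fingers move at their own pace and stop on an object; "grip_force" is the grip in N (left out, the last holds). Time passes only in rows, so rows that do not move let the fingers close. It gives the time, the measured TCP pose, the force, the opening and the grip force at its end, in the units of the state.
- ctrl.observe(): the state, without advancing time (a new reading comes with each control period).
- ctrl.read_camera(name): name is "scene" or "top" or "wrist"; returns the picture (400x640x3 uint8, red, green, blue); there is no depth.
- ctrl.camera_model(name): a dict with "K" (3x3 intrinsics, pixels), "camera_from_world" (4x4, takes a point from world to camera coordinates). Camera axes: x right, y up, looking along -z (the intrinsics and any distortion apply to the point x, -y, -z); pixel columns grow to the right and rows downward; lengths in mm; the calibration is good to about 2 mm. A picture is of the moment at which its call begins: read the wrist's pose just before it. camera_model takes no time and is no camera call; for the wrist camera it gives the pose at the moment of the call.
- ctrl.job_done(): hands the job in; it is judged then, once.
The state is a dict: "time_s": time; "q": joint angles; "qd": joint speeds; "tau": joint torques, N m; "tcp_pos": TCP position; "eef_rot": TCP orientation; "contact_force": force on the tool from outside, world axes, zero at the start; "moment": the same for the moment, N m; "grip_width": finger opening in mm; "grasp_force": force on a finger pad.
Only numpy, scipy, OpenCV 4.12 (cv2) and the standard library are available. Lean on these libraries where they do the work, as an engineer would, in place of code of your own. Each camera call takes 0.05 s, during which the arm holds its last target. There are 200 camera calls.

## Task

Set the cake-layer slicing guide for thick layers: slide the taller of the two fork-shaped spacers along the channel of the stand and under the raised knurled collar until it is fully home against the threaded rod, flat on the base. Then spin the collar down its rod (clockwise seen from above) until it bears snugly on the spacer, finger-tight and never forced, and let go with the spacer left in place. Leave the shorter spacer and the things standing round the work alone.

Things in the scene. Friction and masses are not known exactly. Their poses are not given: they have to be found in the camera images.
- stand: slicing guide, fixed on the 2 mm thick placemat: wooden base 10 mm thick (x -85 to +55, y -55 to +55 mm in its frame) with an upright threaded steel rod, 16 mm in diameter, its tip 80 mm above the base's underside. Origin under the rod's axis at the base's underside, z up; x runs along the channel: spacers enter it at the -x end, moving towards +x
- rod_foot (a point): point on the rod's axis at the top of the wooden base (12 mm above the worktop), axes as the stand's. The channel on the base lies between two steel cheeks 10 mm high: 45.5 mm apart from x = -47 to +19 mm, flaring open to about 64 mm at x = -78 mm
- stop_collar: knurled collar on the rod, 44 mm in diameter, 24 mm high; origin on the axis at its underside, 32 to 33.5 mm above the base top at first. Clockwise from above lowers it 16 mm a turn (2.55 mm a rad) against 0.03 Nm; it stays where left. A rubber ring (39 mm across) stands out 1.2 to 3.2 mm below it, differing each time; it bears first, gives 25 N a mm, and then adds 0.005 to 0.015 Nm per N
- collar_top (a point): centre of the collar's top face, 24 mm above its underside; the rod passes through it. Finger-tight is about 5 to 15 N on the rubber ring, over 25 N is forced. Fingers that close on the knurled rim with only 5 to 6 N turn the free collar but slip round it once it bears finger-tight; a firm grip (15 N and more) can force it
- tall_spacer: loose fork-shaped spacer, 0.13 to 0.25 kg, 26 mm high all over: steel fork 42 mm wide with a 20 mm slot, black handle 13 mm wide. Origin on its underside in the slot where the rod's centre comes; handle along -x (x -28 to -120 mm), prongs end at x +16 mm, slot's closed end at x -8.5 mm. Fully home, the origin is on the rod's axis (within 1 mm) and its x is along the stand's x
- tall_spacer_grip (a point): point on top of the tall spacer's handle, 90 mm behind its origin (x = -90, z = 26 mm)
- short_spacer: the other spacer, the same in outline but only 16 mm high; leave it alone
- salt_shaker: white shaker, 42 mm across, 88 mm high, origin at its underside; bystander
- pepper_shaker: dark shaker with a white top, 42 mm across, 88 mm high, origin at its underside; bystander
- lemon: lemon 71 x 53 x 51 mm, bystander
- mug: green and white mug, 86 mm across, 88 mm high, bystander
Things that resemble listed ones, but are neither listed nor needed, are in the scene too. What is shaped like the tall_spacer but blue or yellow is not meant.

How it is judged (in metres and radians):
On the way, in this order (a step that is already met when the one before it is completed fails the run):
1. the tall spacer is fully home: its origin within 3 mm of the rod's axis, in line with the channel, flat on the base, the collar not yet down on it (horizontal distance between tall_spacer and rod_foot below 0.003 m and distance between tall_spacer and rod_foot below 0.004 m and angle between the x axis of tall_spacer and the x axis of stand, either way round below 0.15 rad and contact force between stop_collar and tall_spacer below 0.5 N), for 0.2 s.
2. the collar has been spun down until it bears on the tall spacer (contact force between stop_collar and tall_spacer above 2 N), for 0.2 s.
At the end, for the whole second after the job is handed in: The tall spacer lies flat on the base, fully home (origin within 3 mm of the rod's axis, in line with the channel within 0.15 rad), and the collar bears on it with 2 to 25 N; all at rest (contact force between stop_collar and tall_spacer between 2 and 25 N and horizontal distance between tall_spacer and rod_foot below 0.003 m and distance between tall_spacer and rod_foot below 0.004 m and angle between the x axis of tall_spacer and the x axis of stand, either way round below 0.15 rad and linear speed of tall_spacer below 0.02 m/s and angular speed of stop_collar below 0.1 rad/s); the robot touches nothing.
It fails at once if the collar is forced onto the spacer (over 25 N) (contact force between stop_collar and tall_spacer above 25 N).
It fails at once if the short spacer is moved more than 15 mm (distance of short_spacer from where it was at the start of the episode above 0.015 m).
It fails at once if a shaker, the lemon or the mug is moved more than 20 mm (distance of any of salt_shaker, pepper_shaker, lemon, mug from where it was at the start of the episode above 0.02 m).
It also fails if it takes over 67 s, if anything falls off the work surface, if the arm or the gripper's body presses on something with over 40 N, if the wrist force passes 120 N, or if a joint passes its speed limit or range.

## Working session

There is one attempt and no reset: what is moved stays moved. The work goes in short steps, Python scripts to look and compute and a tool call to move; the robot and the scene stay as the last step left them, time stands still between calls to the robot, and variables do not carry over. Pictures are saved under pics/ and viewed, at most 10 in all, crops included, and the job is handed in when it is done.

Besides the shell and the picture viewer there is one more tool, called after "Emit:" as name(argument=value, ...), one argument or row to a line, values as JSON. move_arm: Moves the arm, as the interface text tells. Its arguments: {"type":"object","properties":{"plan":{"type":"array","items":{"type":"array","items":{"type":"array","items":{"type":"number"}}}},"hand":{"type":"number"},"grip_force":{"type":"number"}},"required":["plan"]}

```bash
ls; mkdir -p pics; cat > h.py <<'E'
import numpy as np, cv2
from bench import ctrl
def cam(n):
    m=ctrl.camera_model(n); return np.array(m["K"]),np.array(m["camera_from_world"]),m
def ray(n,u,v,z):
    K,T,_=cam(n)
    d=np.linalg.inv(K)@np.array([u,v,1.]); d=np.array([d[0],-d[1],-d[2]])
    R,t=T[:3,:3],T[:3,3]; c=-R.T@t; w=R.T@d
    return c+w*(z-c[2])/w[2]
def proj(n,p,M=None):
    K,T,_=M or cam(n); q=T[:3,:3]@np.array(p,float)+T[:3,3]; x=K@np.array([q[0],-q[1],-q[2]]); return x[:2]/x[2]
def save(n,f):
    im=ctrl.read_camera(n)[:,:,::-1].copy(); cv2.imwrite('pics/'+f,im); return im
E
python3 - <<'E'
from h import *
a=save("scene","s1.png"); b=save("top","t1.png")
for n in("scene","top","wrist"):
    K,T,m=cam(n); print(n,m.keys(),K.round(1).tolist(),(-T[:3,:3].T@T[:3,3]).round(0))
print(ctrl.observe())
E
```

```text
pics
scene dict_keys(['K', 'camera_from_world']) [[376.7, 0.0, 318.4], [0.0, 376.7, 201.4], [0.0, 0.0, 1.0]] [1169.  715.  795.]
top dict_keys(['K', 'camera_from_world']) [[407.1, 0.0, 324.1], [0.0, 407.1, 204.9], [0.0, 0.0, 1.0]] [ 521.   36. 1245.]
wrist dict_keys(['K', 'camera_from_world']) [[285.7, 0.0, 319.1], [0.0, 285.7, 198.9], [0.0, 0.0, 1.0]] [ 303. -494.  373.]
{'time_s': 0.1, 'q': array([-1.27100861e+00,  2.76531343e-01,  1.50602493e+00,  1.75278925e-05,
        1.36073203e+00, -1.21007336e-01]), 'qd': array([ 0.00064217, -0.00103692, -0.00329489,  0.00098268, -0.0010905 ,
        0.00103468]), 'tau': array([ 3.45025437e-04, -4.17698729e+01, -2.46404529e+01, -2.18386695e-04,
        5.82278983e-03, -1.11217361e-05]), 'tcp_pos': array([ 234.76584096, -524.48685643,  303.11903014]), 'eef_rot': array([-8.45208231e-04,  9.77948001e-01,  2.08846806e-01, -6.71511149e-05]), 'contact_force': array([0.38997496, 0.94256777, 0.27005274]), 'moment': array([-0.01507602,  0.0416637 ,  0.00482507]), 'grasp_force': 0.0, 'grip_width': 85.32590518821678}
```

View pics/t1.png

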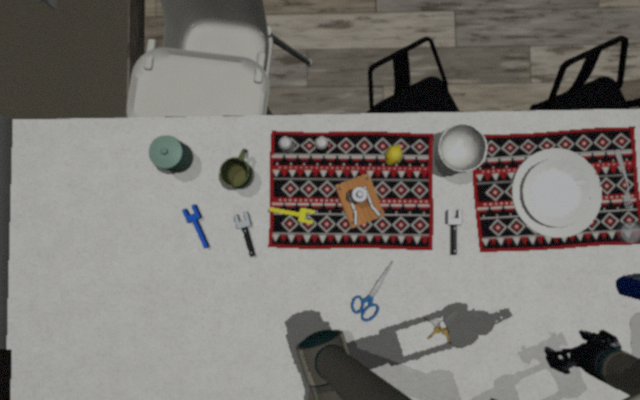

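View pics/s1.png

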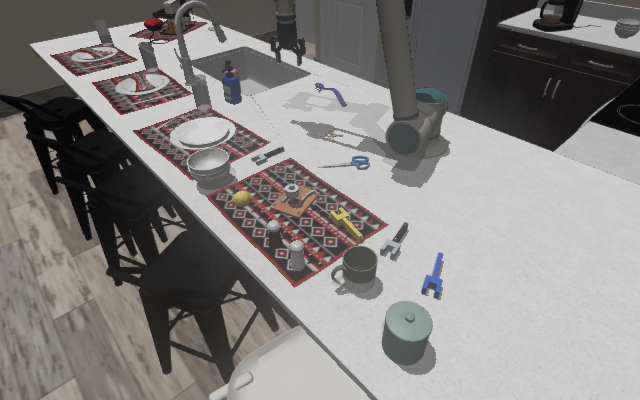

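The top view shows the stand near (360,197), and two forks with black handles, at (245,232) and (454,230). I'll zoom in to compare their heights.

```bash
python3 - <<'E'
from h import *
for n,p in dict(A=(245,232),B=(454,230),rod=(361,195),yellow=(292,214),salt=(286,143),pep=(321,143)).items(): print(n,ray("top",*p,15).round(0))
t=cv2.imread('pics/t1.png'); s=cv2.imread('pics/s1.png')
def crop(im,u,v,w,h,f): return cv2.resize(im[v:v+h,u:u+w],None,fx=f,fy=f,interpolation=cv2.INTER_CUBIC)
a=np.hstack([crop(t,225,200,40,60,5),crop(t,330,165,60,60,5),crop(t,434,200,40,60,5)])
b=np.hstack([crop(s,370,215,45,45,6),crop(s,245,140,45,45,6),crop(s,270,178,50,45,6)])
w=max(a.shape[1],b.shape[1])
pad=lambda i:cv2.copyMakeBorder(i,0,0,0,w-i.shape[1],cv2.BORDER_CONSTANT)
cv2.imwrite('pics/z1.png',np.vstack([pad(a),pad(b)]))
E
```

```text
A [507. 290.  15.]
B [ 504. -339.   15.]
rod [614. -62.  15.]
yellow [559. 148.  15.]
salt [777. 164.  15.]
pep [775.  57.  15.]
```

View pics/z1.png

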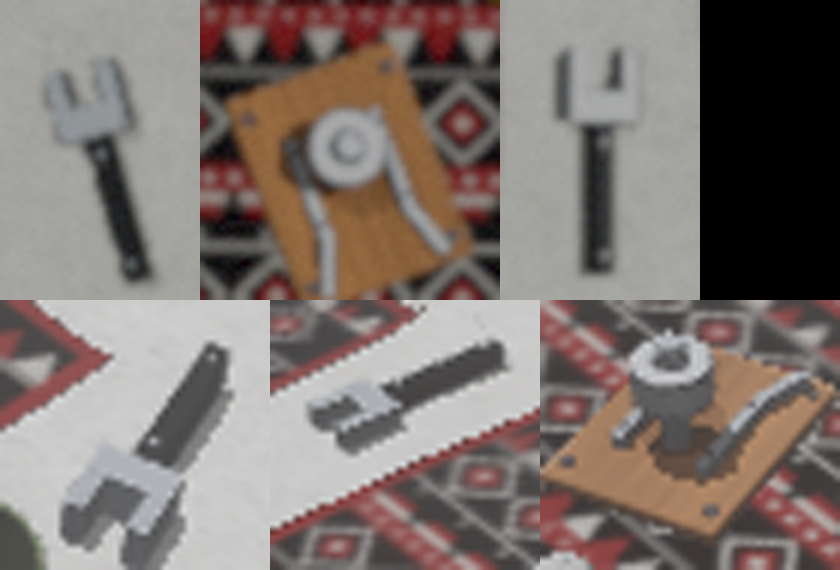

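The spacer on the left (A) looks the taller of the two, but I'll check it from close by with the wrist camera.

Emit:
move_arm(
  plan=[
    [[0.033,-0.0396,0.003,0],[0.033,-0.0396,0.003,0],[0.033,-0.0396,0.003,0],[0.033,-0.0396,0.003,0],[0.033,-0.0396,0.003,0],[0.033,-0.0396,0.003,0],[0.033,-0.0396,0.003,0]],
  ],
)

```text
time_s: 0.98
tcp_pos: [332.5, -175.8, 282.7]
eef_rot: [-0.0, 0.978, 0.209, 0.0]
contact_force: [0.5, 0.1, 0.2]
grip_width: 85.7
grasp_force: 0.0
```

Emit:
move_arm(
  plan=[
    [[0.033,-0.0396,0.003,0],[0.033,-0.0396,0.003,0],[0.033,-0.0396,0.003,0],[0.033,-0.0396,0.003,0],[0.033,-0.0396,0.003,0],[0.033,-0.0396,0.003,0],[0.033,-0.0396,0.003,0],[0,0,0,0],[0,0,0,0]],
  ],
)

```text
time_s: 2.1
tcp_pos: [429.5, 169.5, 261.4]
eef_rot: [0.0, 0.978, 0.209, -0.001]
contact_force: [0.1, -0.2, 0.4]
grip_width: 85.5
grasp_force: 0.0
```

```bash
python3 - <<'E'
from h import *
im=save("wrist","w1.png"); M=cam("wrist"); import pickle; pickle.dump(M[:2],open('w1.pkl','wb'))
o=ctrl.observe(); print(o['time_s'],o['tcp_pos'],o['eef_rot'],o['contact_force'])
K,T,_=M; print((-T[:3,:3].T@T[:3,3]).round(0),T[:3,:3].round(2))
E
```

```text
2.15 [429.55231748 169.03426239 261.59012978] [ 3.82648005e-04  9.77989576e-01  2.08652380e-01 -6.53408481e-04] [0.09319886 0.10145399 0.22855494]
[498. 199. 332.] [[ 0.41 -0.91  0.  ]
 [ 0.87  0.39 -0.3 ]
 [ 0.27  0.12  0.95]]
```

View pics/w1.png

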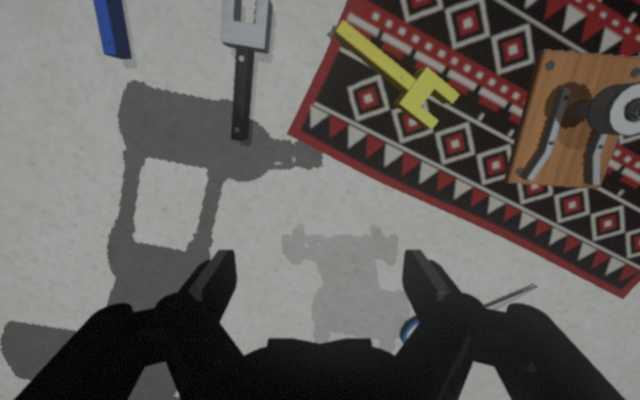

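The wrist view shows the black handle end at about (240,138) and the fork at (245,25), partly cut off by the frame. The stand is at the right. I'll move so the whole of A is in view from closer.

Emit:
move_arm(
  plan=[
    [[0.036,-0.02,0.02,-3],[0.036,-0.02,0.02,-3],[0.036,-0.02,0.02,0],[0,0,0,0],[0,0,0,0]],
  ],
)

```text
time_s: 2.78
tcp_pos: [498.5, 270.8, 201.9]
eef_rot: [0.0, 0.966, 0.259, -0.001]
contact_force: [-0.4, -0.5, 1.0]
grip_width: 85.5
grasp_force: 0.0
```

```bash
python3 - <<'E'
from h import *
im=save("wrist","w2.png"); M=cam("wrist"); import pickle; pickle.dump(M[:2],open('w2.pkl','wb'))
o=ctrl.observe(); print(o['time_s'],o['tcp_pos'],o['eef_rot'],o['q'])
K,T,_=M; print((-T[:3,:3].T@T[:3,3]).round(0),T[:3,:3].round(2))
E
```

```text
2.825 [498.5244425  270.8068079  202.34455325] [ 3.16588837e-04  9.65879714e-01  2.58990809e-01 -1.97856938e-04] [ 3.75288714e-01  3.39212616e-01  1.67825034e+00 -6.47798333e-04
  1.12459455e+00  1.42241026e+00]
[563. 308. 273.] [[ 0.5  -0.87  0.  ]
 [ 0.83  0.48 -0.3 ]
 [ 0.26  0.15  0.96]]
```

View pics/w2.png

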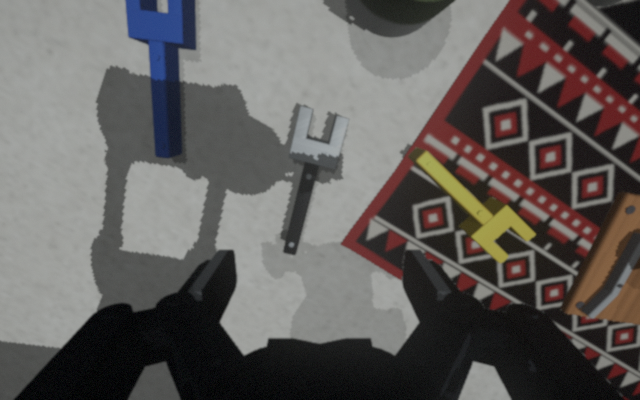

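This shows all of A: prong tips near (300,106) and (347,120), handle end near (290,252). I'll zoom in for corners, with the stand from w1 beside it.

```bash
python3 - <<'E'
from h import *
a=cv2.imread('pics/w2.png')[95:260,270:365]; b=cv2.imread('pics/w1.png')[40:195,505:640]
r=lambda i,f:cv2.resize(i,None,fx=f,fy=f,interpolation=cv2.INTER_CUBIC)
a=r(a,3.5);b=r(b,3.4);h=max(len(a),len(b))
p=lambda i:cv2.copyMakeBorder(i,0,h-len(i),0,0,cv2.BORDER_CONSTANT)
im=np.hstack([p(a),p(b)]);print(a.shape,im.shape)
cv2.imwrite('pics/z2.png',np.clip(im*1.3,0,255).astype(np.uint8))
E
```

```text
(578, 332, 3) (578, 791, 3)
```

View pics/z2.png

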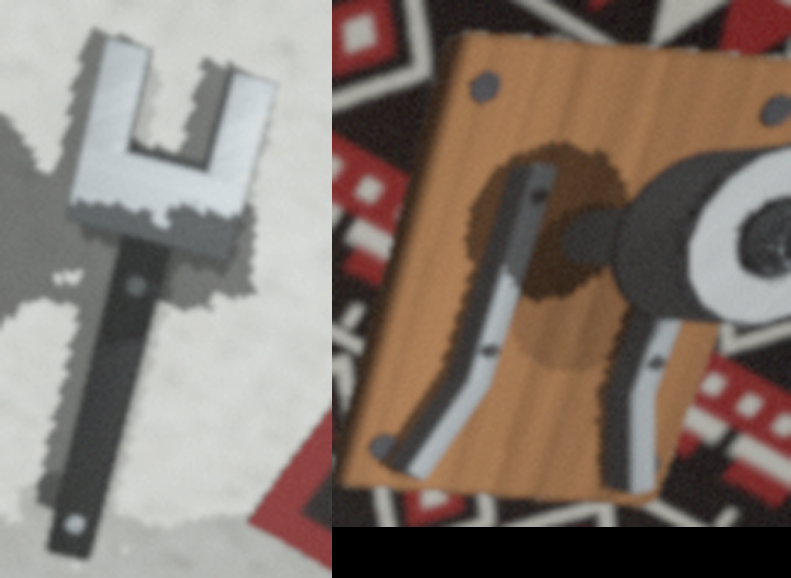

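```bash
cat > fit.py <<'E'
from h import *
import pickle
from scipy.optimize import least_squares
def fit(M,obj,px,x0,fixz=None):
    M=(*M,None)
    def f(p):
        c,s=np.cos(p[2]),np.sin(p[2]); r=[]
        for o,q in zip(obj,px):
            h=o[2] if len(p)==3 else p[3]
            r+=list(proj(0,(p[0]+c*o[0]-s*o[1],p[1]+s*o[0]+c*o[1],h),M)-q)
        return r
    s=least_squares(f,x0,loss='soft_l1',f_scale=1.); return s.x,np.array(s.fun).reshape(-1,2)
E
python3 - <<'E'
from fit import *
px=np.array([(105,38),(151,50),(131,150),(207,168),(233,68),(275,82),(228,260),(70,215),(47,548),(92,560)])/3.5+(270,95)
obj=[(16,21,0),(16,10,0),(-8.5,10,0),(-8.5,-10,0),(16,-10,0),(16,-21,0),(-28,-21,0),(-28,21,0),(-120,6.5,0),(-120,-6.5,0)]
M=pickle.load(open('w2.pkl','rb'))
x,r=fit(M,obj,px,[540,290,.26,20]); print('free z',x,np.abs(r).max(1).round(1))
for z in(16,26):
    x,r=fit(M,[(a,b,z) for a,b,_ in obj],px,[540,290,.26]); print(z,x,np.sqrt((r**2).mean()),r.round(1).tolist())
M=pickle.load(open('w1.pkl','rb'))
px=np.array([(478,38),(352,485),(655,500),(495,375),(428,478),(555,165),(632,390),(632,490)])/3.4+(505-332/3.4,40)
obj=[(55,55,12),(-85,55,12),(-85,-55,12),(-47,22.75,22),(-78,32,22),(19,22.75,22),(-47,-22.75,22),(-78,-32,22)]
x,r=fit(M,obj,px,[614,-62,.3]); print('stand',x,r.round(1).tolist())
E
```

```text
free z [5.49266547e+02 2.98634169e+02 2.76751881e-01 2.19679004e+01] [0.5 0.3 0.9 0.6 0.7 0.4 1.1 0.8 0.2 0.3]
16 [5.48827735e+02 2.98354342e+02 2.74248716e-01] 1.0188632581629278 [[1.1, 0.4], [0.4, 0.4], [-0.6, -0.0], [-0.4, 0.5], [-0.5, 1.2], [-0.3, 0.5], [-0.2, -1.7], [-0.1, -0.3], [0.5, -2.3], [0.4, -2.8]]
26 [5.49647218e+02 2.98836788e+02 2.77820523e-01] 0.7678961047130033 [[0.2, -0.9], [0.1, -0.9], [-1.0, -0.0], [0.1, 0.6], [0.1, 0.2], [0.9, -0.5], [0.6, -0.7], [-1.2, 0.5], [-0.3, 1.8], [0.0, 1.3]]
stand [ 6.12643952e+02 -5.42027180e+01  3.60254183e-01] [[-4.1, -2.9], [-2.6, 0.3], [1.7, 1.5], [-0.5, 2.6], [2.7, -0.3], [1.6, -0.8], [0.5, 0.8], [-1.0, -0.5]]
```

Emit:
move_arm(
  plan=[
    [[-0.0146,-0.0104,0.036,0],[-0.0146,-0.0103,0.036,0],[0,0,0,7],[0,0,0,7.1],[0,0,0,0],[0,0,0,0]],
  ],
)

```text
time_s: 3.58
tcp_pos: [463.3, 275.1, 130.6]
eef_rot: [-0.0, 0.99, 0.14, 0.001]
contact_force: [-0.0, -0.3, 0.2]
grip_width: 85.6
grasp_force: 0.0
```

```bash
python3 - <<'E'
from h import *
im=save("wrist","w3.png"); M=cam("wrist"); import pickle; pickle.dump(M[:2],open('w3.pkl','wb'))
o=ctrl.observe(); print(o['time_s'],o['tcp_pos'],o['eef_rot'],o['q'])
for z in(16,26):
  for x,y in((16,21),(-8.5,10),(-28,-21),(-120,0)):
    x0,y0,t={16:(548.8,298.4,.274),26:(549.6,298.8,.278)}[z]
    print(z,x,y,proj(0,(x0+x*np.cos(t)-y*np.sin(t),y0+x*np.sin(t)+y*np.cos(t),z),M).round(0))
E
```

```text
3.625 [463.31824623 275.19897627 130.51378614] [-4.69132652e-05  9.90209434e-01  1.39588863e-01  4.73317232e-04] [ 4.06920902e-01  3.77692649e-01  1.83236893e+00 -1.98434659e-04
  9.30593220e-01  1.69774326e+00]
16 16 21 [285.  57.]
16 -8.5 10 [304. 101.]
16 -28 -21 [353. 134.]
16 -120 0 [319. 263.]
26 16 21 [283.  53.]
26 -8.5 10 [303.  99.]
26 -28 -21 [355. 134.]
26 -120 0 [320. 270.]
```

View pics/w3.png

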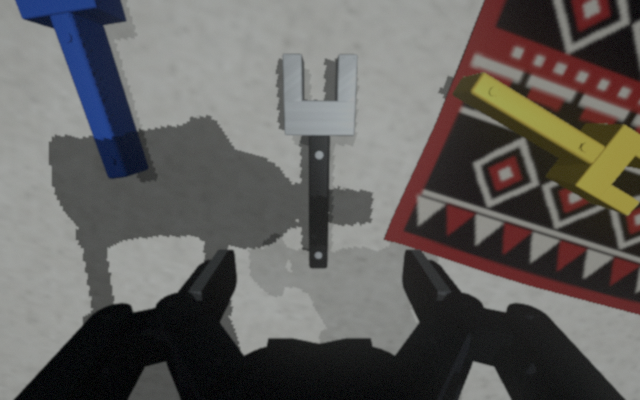

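```bash
python3 - <<'E'
from fit import *
from scipy.optimize import least_squares
obj=np.array([(16,21),(16,10),(-8.5,10),(-8.5,-10),(16,-10),(16,-21),(-28,-21),(-28,21),(-120,6.5),(-120,-6.5)])
Ms=[(*pickle.load(open(f,'rb')),None) for f in('w2.pkl','w3.pkl')]
P2=np.array([(105,38),(151,50),(131,150),(207,168),(233,68),(275,82),(228,260),(70,215),(47,548),(92,560)])/3.5+(270,95)
P3=np.array([(284,54),(300,54),(302,101),(336,101),(339,54),(356,54),(354,134),(286,135),(309.5,267),(328,267)],float)
im=cv2.imread('pics/w3.png',0); g=cv2.GaussianBlur(im,(0,0),1.5)
cs=P3.astype(np.float32).reshape(-1,1,2); cv2.cornerSubPix(im,cs,(4,4),(-1,-1),(3,50,.01)); print((cs[:,0]-P3).round(1).tolist())
def res(p,z,Ps):
    c,s=np.cos(p[2]),np.sin(p[2])
    return np.concatenate([(proj(0,(p[0]+c*o[0]-s*o[1],p[1]+s*o[0]+c*o[1],z),M)-q) for M,P in Ps for o,q in zip(obj,P)])
for nm,Ps in(('w3',[(Ms[1],cs[:,0])]),('both',[(Ms[0],P2),(Ms[1],cs[:,0])])):
  for z in(12,16,20,26,30):
    s=least_squares(res,[549,298,.276],args=(z,Ps),loss='soft_l1'); print(nm,z,s.x.round(3),round(s.cost,2))
# B in scene/top crops later; compare handle profile in w3
E
```

```text
[[0.0, 0.0], [1.0, -0.3], [0.3, -0.5], [0.9, -0.2], [-1.0, 1.8], [1.9, 1.1], [1.0, -1.0], [0.0, 0.0], [-0.0, 0.2], [-1.7, 0.3]]
w3 12 [5.49723e+02 2.99095e+02 2.69000e-01] 31.57
w3 16 [5.49544e+02 2.98973e+02 2.69000e-01] 18.65
w3 20 [5.49259e+02 2.98835e+02 2.70000e-01] 8.12
w3 26 [5.48888e+02 2.98890e+02 2.72000e-01] 10.85
w3 30 [5.48556e+02 2.98951e+02 2.73000e-01] 23.21
both 12 [5.49247e+02 2.98638e+02 2.69000e-01] 47.14
both 16 [5.49244e+02 2.98707e+02 2.71000e-01] 27.71
both 20 [5.49180e+02 2.98718e+02 2.73000e-01] 11.71
both 26 [5.49163e+02 2.98888e+02 2.75000e-01] 17.61
both 30 [5.49126e+02 2.99018e+02 2.77000e-01] 38.28
```

```bash
python3 - <<'E'
from h import *
s=cv2.imread('pics/s1.png'); M=cam("scene"); f=8; u0,v0,w,h=375,215,42,45
out=[]
pts=[(16,21),(16,10),(-8.5,10),(-8.5,-10),(16,-10),(16,-21),(-28,-21),(-28,-6.5),(-120,-6.5),(-120,6.5),(-28,6.5),(-28,21)]
for z in(16,26):
    im=cv2.resize(s[v0:v0+h,u0:u0+w],None,fx=f,fy=f,interpolation=cv2.INTER_CUBIC)
    c,sn=np.cos(.275),np.sin(.275); x0,y0={16:(549.2,298.7),26:(549.2,298.9)}[z]
    for zz,col in((0,(0,0,255)),(z,(0,255,0))):
        p=[(proj(0,(x0+c*a-sn*b,y0+sn*a+c*b,zz),M)-(u0,v0)+.5)*f for a,b in pts]
        cv2.polylines(im,[np.int32(p)],True,col,1)
    out.append(im)
cv2.imwrite('pics/z3.png',np.hstack(out))
E
```

```text
(no output)
```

View pics/z3.png

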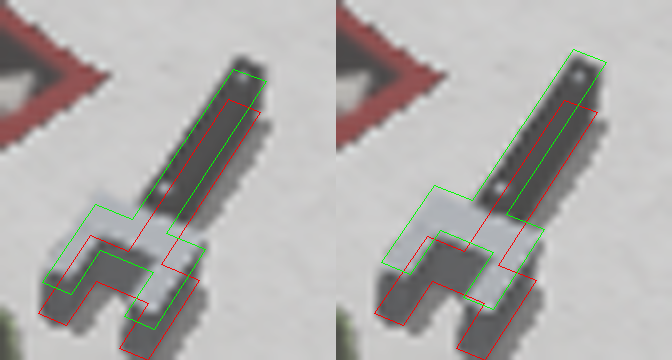

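The 26 mm model (right) matches the picture and the 16 mm model doesn't, so A is the tall spacer. Grasping it now.

Emit:
move_arm(
  plan=[
    [[0,0,0.027,0],[0,0,0.0265,0],[0,0,0,0]],
  ],
)

```text
time_s: 4.0
tcp_pos: [461.9, 274.9, 75.0]
eef_rot: [0.001, 0.99, 0.14, -0.002]
contact_force: [-0.2, 0.6, -0.5]
grip_width: 85.6
grasp_force: 0.0
```

Emit:
move_arm(
  plan=[
    [[0,0,0,0],[0,0,0,0],[0,0,0,0],[0,0,0,0],[0,0,0,0],[0,0,0,0]],
  ],
  hand=0.0,
  grip_force=40,
)

```text
time_s: 4.75
tcp_pos: [463.5, 275.8, 77.0]
eef_rot: [-0.0, 0.99, 0.139, 0.001]
contact_force: [0.0, -1.3, 6.0]
grip_width: 12.0
grasp_force: 40.0
```

Emit:
move_arm(
  plan=[
    [[0,0,-0.02,0],[0,0,-0.05,0],[0,0,-0.053,0],[0.0026,0.04,0,0],[0.0026,0.05,0,0],[0.0026,0.05,0,0],[0.0026,0.05,0,0],[0.0025,0.05,0,-4.6],[0,0,0,0],[0,0,0,0]],
  ],
)

```text
time_s: 6.0
tcp_pos: [541.1, 48.7, 198.7]
eef_rot: [-0.001, 0.984, 0.178, -0.001]
contact_force: [0.4, 0.5, -1.5]
grip_width: 12.0
grasp_force: 39.3
```

```bash
python3 - <<'E'
from h import *
im=save("wrist","w4.png"); M=cam("wrist"); import pickle; pickle.dump(M[:2],open('w4.pkl','wb'))
o=ctrl.observe(); print(o['time_s'],o['tcp_pos'],o['eef_rot'],o['grip_width'],o['contact_force'])
p=proj(0,(612,-54,20),M);print(p)
u,v=np.clip((p-(130,100)).astype(int),0,(380,200)); print(u,v)
a=cv2.resize(im[v:v+200,u:u+260],None,fx=3,fy=3,interpolation=cv2.INTER_CUBIC)
cv2.imwrite('pics/z4.png',np.clip(a*1.2,0,255).astype(np.uint8))
E
```

```text
6.05 [540.99809005  49.25324812 198.8632117 ] [-4.31114615e-04  9.83866239e-01  1.78903354e-01 -7.92696854e-04] 12.490404711809145 [-0.41919085 -0.19852695 -0.47443824]
[457.36229455 163.33787776]
327 63
```

View pics/z4.png

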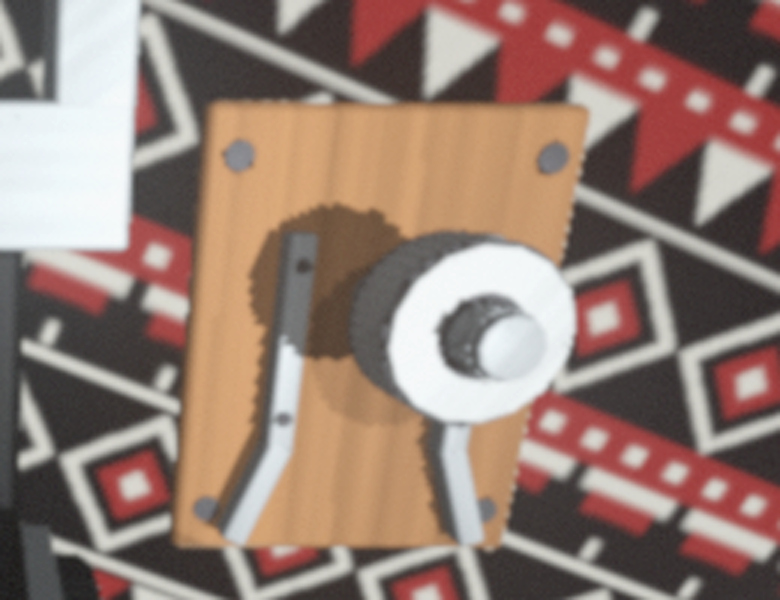

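```bash
python3 - <<'E'
from fit import *
M=pickle.load(open('w4.pkl','rb'))
px=np.array([(212,103),(588,105),(182,545),(505,548),(318,234),(292,445),(245,543),(441,450),(458,543),(512,346),(482,333)])/3+(327,63)
obj=[(55,55,12),(55,-55,12),(-85,55,12),(-85,-55,12),(19,22.75,22),(-47,22.75,22),(-78,32,22),(-47,-22.75,22),(-78,-32,22),(0,0,82),(0,0,69)]
x,r=fit(M,obj,px,[614,-62,.3]); print('stand',x,r.round(1).tolist())
x2,r=fit(M,obj[:4],px[:4],x); print('base',x2)
x2,r=fit(M,obj[4:9],px[4:9],x); print('cheek',x2)
x2,r=fit(M,obj[:9],px[:9],x); print('nocollar',x2)
MM=(*M,None)
for z,i in((82,9),(69,10),(68,10)):
    K,T=M;d=np.linalg.inv(K)@np.r_[px[i],1];d[1:]*=-1;R,t=T[:3,:3],T[:3,3];c=-R.T@t;w=R.T@d;print(z,c+w*(z-c[2])/w[2])
# spacer in hand: fork right edge/back corner
o=ctrl.observe();print(o['tcp_pos'],2*np.arctan2(o['eef_rot'][2],o['eef_rot'][1]))
im=cv2.imread('pics/w4.png');K,T=M
print((-T[:3,:3].T@T[:3,3]))
cv2.imwrite('pics/z5.png',cv2.resize(im[20:280,250:390],None,fx=2.3,fy=2.3,interpolation=cv2.INTER_CUBIC))
E
```

```text
stand [ 6.12340798e+02 -5.22416901e+01  3.59106481e-01] [[-1.9, -1.2], [2.7, -1.8], [-3.2, 1.2], [-0.0, 0.3], [0.3, -0.5], [0.4, 2.0], [2.8, -0.0], [0.2, 0.4], [-1.0, 0.0], [0.3, 0.1], [-0.6, 0.3]]
base [ 6.11972296e+02 -5.33210003e+01  3.58037609e-01]
cheek [ 6.12436454e+02 -5.18398426e+01  3.59129917e-01]
nocollar [ 6.12228774e+02 -5.21981432e+01  3.59850218e-01]
82 [612.32791437 -52.03851219  82.        ]
69 [612.65500295 -52.54199464  69.        ]
68 [612.66246102 -53.18055731  68.        ]
[540.99809005  49.25324812 198.8632117 ] 0.3597435672405669
[611.16277856  75.2227318  269.081735  ]
```

View pics/z5.png

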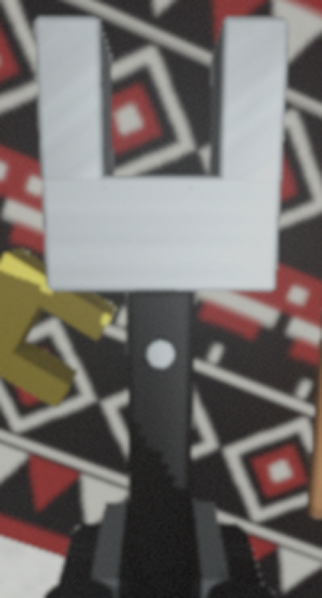

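```bash
python3 - <<'E'
from fit import *
M=pickle.load(open('w4.pkl','rb'))
px=np.array([(37,18),(98,20),(105,178),(218,178),(225,20),(288,20),(275,290),(49,290)])/2.3+(250,20)
obj=[(16,21),(16,10),(-8.5,10),(-8.5,-10),(16,-10),(16,-21),(-28,-21),(-28,21)]
for z in(144,147.9,150):
    x,r=fit(M,[(*o,z) for o in obj],px,[620,80,.36]); d=x[:2]-(541,49.2); t=.3597
    print(z,x,r.round(1).tolist(),'tool',d@(np.cos(t),np.sin(t)),d@(np.sin(t),-np.cos(t)),x[2]-t)
x,r=fit(M,[(*o,0) for o in obj],px,[620,80,.36,147]);print(x)
E
```

```text
144 [6.24272133e+02 7.96994329e+01 3.57900478e-01] [[0.2, 1.4], [2.1, 0.6], [0.5, -0.9], [-0.2, -0.9], [-1.4, 0.7], [-0.4, 0.7], [-0.8, -1.7], [0.4, -1.9]] tool 88.67852203022898 0.7637008047794256 -0.0017995224818538325
147.9 [6.23728369e+02 7.95481152e+01 3.57540295e-01] [[-1.6, 0.3], [1.2, -0.5], [-0.4, 0.1], [0.5, 0.2], [-0.6, -0.4], [1.3, -0.4], [0.5, 0.7], [-1.1, 0.5]] tool 88.11629518902161 0.7139333845966338 -0.0021597054553406103
150 [6.23392077e+02 7.94869676e+01 3.57141268e-01] [[-2.8, -0.3], [0.6, -1.1], [-0.9, 0.8], [0.8, 0.9], [-0.3, -0.9], [2.2, -0.9], [1.2, 2.2], [-2.1, 1.9]] tool 87.78000161569156 0.6527951143278565 -0.0025587315101981978
[6.23905599e+02 7.95815084e+01 3.58155279e-01 1.46503310e+02]
```

Emit:
move_arm(
  plan=[
    [[-0.0355,0.0298,0,0],[-0.0355,0.0298,0,0],[-0.0355,0.0298,0,0],[-0.0355,0.0299,0,0],[0,0,0.045,0],[0,0,0.045,0],[0,0,0,0],[0,0,0,0],[0,0,0,0]],
  ],
)

```text
time_s: 7.18
tcp_pos: [452.3, -113.1, 111.1]
eef_rot: [0.001, 0.984, 0.179, 0.002]
contact_force: [0.2, 0.1, -1.6]
grip_width: 12.2
grasp_force: 39.5
```

```bash
cat > st.py <<'E'
from h import *
o=ctrl.observe(); p=o['tcp_pos']; t=.3597; d=p[:2]-(612.4,-52.2)
print('t',o['time_s'],'stand xy',(d@(np.cos(t),np.sin(t))).round(2),(d@(-np.sin(t),np.cos(t))).round(2),'z',p[2].round(2),'yaw',round(2*np.arctan2(o['eef_rot'][2],o['eef_rot'][1]),4),'F',o['contact_force'].round(1),'M',o['moment'].round(2),'w',round(o['grip_width'],1),'gf',round(o['grasp_force'],1),'q6',o['q'][5].round(2))
f=o['contact_force']; print('Fx',f[:2]@(np.cos(t),np.sin(t)),'Fy',f[:2]@(-np.sin(t),np.cos(t)))
E
python3 st.py
```

```text
t 7.175 stand xy -171.32 -0.65 z 111.13 yaw 0.3607 F [ 0.2  0.1 -1.6] M [-0.04  0.02 -0.02] w 12.2 gf 39.5 q6 0.82
Fx 0.24346742629967447 Fy -0.007711855435656387
```

```bash
cat > av.py <<'E'
from h import *
t=.3597; R=[]
for i in range(8):
    o=ctrl.observe(); p=o['tcp_pos']; d=p[:2]-(612.4,-52.2); f=o['contact_force']
    R.append([d@(np.cos(t),np.sin(t)),d@(-np.sin(t),np.cos(t)),p[2],f[:2]@(np.cos(t),np.sin(t)),f[:2]@(-np.sin(t),np.cos(t)),f[2],2*np.arctan2(o['eef_rot'][2],o['eef_rot'][1])*100,o['moment'][2]*100,o['grip_width'],o['grasp_force'],o['q'][5]])
    ctrl.read_camera("wrist")
print('x y z Fx Fy Fz yaw*100 Mz*100 w gf q6',o['time_s']);print(np.mean(R,0).round(2),'sd',np.std(R,0).round(2))
E
python3 av.py
```

```text
x y z Fx Fy Fz yaw*100 Mz*100 w gf q6 7.525
[-1.7199e+02 -4.7000e-01  1.1047e+02 -1.1000e-01  3.0000e-02 -1.4200e+00
  3.6010e+01  1.5300e+00  1.2190e+01  3.9540e+01  8.2000e-01] sd [0.42 0.13 0.47 0.54 0.4  0.35 0.03 3.24 0.1  0.   0.  ]
```

Emit:
move_arm(
  plan=[
    [[0,-0.0008,0.018,0],[0,0,0,0],[0,0,0,0]],
  ],
)

```text
time_s: 7.95
tcp_pos: [450.8, -112.5, 91.6]
eef_rot: [0.0, 0.984, 0.179, 0.0]
contact_force: [0.7, -0.0, -1.2]
grip_width: 12.0
grasp_force: 39.5
```

```bash
python3 av.py
```

```text
x y z Fx Fy Fz yaw*100 Mz*100 w gf q6 8.3
[-1.7243e+02  4.2000e-01  9.1760e+01  4.0000e-02 -1.3000e-01 -1.3400e+00
  3.5970e+01 -5.1000e-01  1.2130e+01  3.9470e+01  8.2000e-01] sd [0.08 0.08 0.09 0.35 0.55 0.41 0.   1.8  0.14 0.   0.  ]
```

Emit:
move_arm(
  plan=[
    [[0,0,0.001,0],[0,0,0.001,0],[0,0,0,0]],
  ],
)

```text
time_s: 8.72
tcp_pos: [450.5, -112.3, 89.3]
eef_rot: [-0.0, 0.984, 0.179, -0.0]
contact_force: [-0.8, -0.4, -1.2]
grip_width: 12.2
grasp_force: 39.5
```

```bash
python3 av.py
```

```text
x y z Fx Fy Fz yaw*100 Mz*100 w gf q6 9.075
[-1.7263e+02  6.3000e-01  8.9360e+01  3.0000e-02  8.0000e-02 -1.3600e+00
  3.5970e+01  1.7100e+00  1.2210e+01  3.9470e+01  8.2000e-01] sd [0.03 0.03 0.05 0.46 0.53 0.38 0.   2.86 0.17 0.   0.  ]
```

Emit:
move_arm(
  plan=[
    [[0.015,0,0,0],[0.015,0,0,0],[0.015,0,0,0],[0.015,0,0,0],[0.01,0,0,0],[0,0,0,0],[0,0,0,0],[0,0,0,0]],
  ],
)

```text
time_s: 10.12
tcp_pos: [515.5, -87.8, 89.3]
eef_rot: [-0.0, 0.984, 0.179, -0.0]
contact_force: [0.1, 0.1, -1.7]
grip_width: 11.9
grasp_force: 39.5
```

```bash
python3 av.py
```

```text
x y z Fx Fy Fz yaw*100 Mz*100 w gf q6 10.475
[-102.97    0.64   89.42   -0.2    -0.12   -1.34   35.94    1.59   12.18
   39.52    0.91] sd [0.17 0.08 0.04 0.58 0.41 0.6  0.01 2.75 0.23 0.   0.  ]
```

Free so far. The expected remaining travel is about 14.8 mm, so I'll go 12 and then creep.

Emit:
move_arm(
  plan=[
    [[0.006,0,0,0],[0.006,0,0,0],[0.001,0,0,0],[0.001,0,0,0],[0,0,0,0],[0,0,0,0]],
  ],
)

```text
time_s: 11.28
tcp_pos: [528.9, -82.8, 89.3]
eef_rot: [-0.0, 0.984, 0.179, -0.0]
contact_force: [-1.1, -1.5, -1.5]
grip_width: 12.4
grasp_force: 39.6
```

```bash
python3 av.py
```

```text
x y z Fx Fy Fz yaw*100 Mz*100 w gf q6 11.625
[-88.94   0.75  89.31  -1.89  -0.41  -1.32  35.97  -1.87  12.21  39.58
   0.93] sd [0.02 0.01 0.02 0.43 0.45 0.42 0.   4.07 0.28 0.   0.  ]
```

Emit:
move_arm(
  plan=[
    [[0.001,0,0,0],[0.0005,0,0,0],[0,0,0,0],[0,0,0,0]],
  ],
)

```text
time_s: 12.18
tcp_pos: [529.1, -82.6, 89.2]
eef_rot: [-0.0, 0.984, 0.179, -0.002]
contact_force: [-6.2, -2.8, 1.0]
grip_width: 11.9
grasp_force: 39.9
```

```bash
python3 av.py
```

```text
x y z Fx Fy Fz yaw*100 Mz*100 w gf q6 12.525
[-88.67   0.83  89.24  -6.48  -1.3    0.66  36.01 -11.13  12.2   39.88
   0.93] sd [0.01 0.01 0.01 0.56 0.67 0.38 0.   4.05 0.23 0.   0.  ]
```

Emit:
move_arm(
  plan=[
    [[0,0,0.0005,0],[0,0,0,0],[0,0,0,0]],
  ],
)

```text
time_s: 12.95
tcp_pos: [529.1, -82.6, 88.9]
eef_rot: [0.0, 0.984, 0.179, -0.002]
contact_force: [-6.6, -2.9, 2.0]
grip_width: 12.0
grasp_force: 40.1
```

```bash
python3 av.py
```

```text
x y z Fx Fy Fz yaw*100 Mz*100 w gf q6 13.3
[-88.68   0.84  88.91  -6.72  -0.68   1.91  36.02  -8.18  12.29  40.08
   0.93] sd [0.01 0.01 0.01 0.52 0.35 0.35 0.   3.25 0.24 0.   0.  ]
```

Emit:
move_arm(
  plan=[
    [[0,0,0,0],[0,0,0,0],[0,0,0,0],[0,0,0,0]],
  ],
  hand=0.03,
)

```text
time_s: 13.85
tcp_pos: [530.9, -82.2, 89.0]
eef_rot: [0.0, 0.984, 0.179, 0.0]
contact_force: [0.3, 0.0, 0.2]
grip_width: 30.1
grasp_force: 0.0
```

Emit:
move_arm(
  plan=[
    [[0,0,-0.04,0],[0,0,-0.06,0],[0,0,0,0],[0,0,0,0]],
  ],
  hand=0.07,
)

```text
time_s: 14.35
tcp_pos: [530.3, -82.1, 188.8]
eef_rot: [0.0, 0.984, 0.179, 0.0]
contact_force: [-0.6, 0.1, -0.2]
grip_width: 69.9
grasp_force: 0.0
```

```bash
python3 - <<'E'
from h import *
save("wrist","w5.png"); M=cam("wrist"); import pickle; pickle.dump(M[:2],open('w5.pkl','wb'))
E
python3 av.py
```

```text
x y z Fx Fy Fz yaw*100 Mz*100 w gf q6 14.75
[-8.7690e+01  1.0700e+00  1.8767e+02 -4.0000e-02  1.0000e-02  1.1000e-01
  3.5970e+01 -5.9000e-01  7.0020e+01  0.0000e+00  9.3000e-01] sd [0.23 0.19 0.29 0.4  0.44 0.47 0.   3.22 0.2  0.   0.  ]
```

Emit:
move_arm(
  plan=[
    [[0.044,0.0002,0,0],[0.0437,0,0,0],[0,0,0,-10],[0,0,0,-10],[0,0,0,-10],[0,0,0,-10],[0,0,0,-10],[0,0,0,-10],[0,0,0,-10],[0,0,0,-10]],
  ],
)

```text
time_s: 16.05
tcp_pos: [612.7, -51.6, 188.6]
eef_rot: [-0.0, 0.636, 0.771, -0.0]
contact_force: [-0.2, 0.1, 0.3]
grip_width: 70.1
grasp_force: 0.0
```

Emit:
move_arm(
  plan=[
    [[0,0,0,-10],[0,0,0,-10],[0,0,0,-10],[0,0,0,-10],[0,0,0,-10],[0,0,0,-10],[0,0,0,-10],[0,0,0,-10],[0,0,0,-10],[0,0,0,-10]],
  ],
)

```text
time_s: 17.3
tcp_pos: [612.8, -51.6, 188.6]
eef_rot: [-0.0, -0.182, 0.983, 0.0]
contact_force: [-0.4, 0.4, 0.2]
grip_width: 69.8
grasp_force: 0.0
```

Emit:
move_arm(
  plan=[
    [[0,0,0,0],[0,0,0,0],[0,0,0,0],[0,0,0,0],[0,0,0,0]],
  ],
)

```text
time_s: 17.92
tcp_pos: [612.8, -51.6, 188.9]
eef_rot: [0.0, -0.179, 0.984, -0.0]
contact_force: [0.9, -0.2, -1.0]
grip_width: 69.8
grasp_force: 0.0
```

```bash
python3 av.py
```

```text
x y z Fx Fy Fz yaw*100 Mz*100 w gf q6 18.275
[ 5.8000e-01  4.4000e-01  1.8891e+02  2.2000e-01  1.6000e-01  1.9000e-01
  3.5011e+02  6.7000e-01  6.9880e+01  0.0000e+00 -2.1300e+00] sd [0.01 0.01 0.01 0.45 0.35 0.8  0.01 4.23 0.1  0.   0.  ]
```

Emit:
move_arm(
  plan=[
    [[0,0,0.03,0],[0,0,0.03,0],[0,0,0.014,0],[0,0,0,0],[0,0,0,0]],
  ],
)

```text
time_s: 18.95
tcp_pos: [613.6, -51.7, 115.9]
eef_rot: [0.001, -0.179, 0.984, -0.0]
contact_force: [-0.2, 0.9, 0.7]
grip_width: 69.9
grasp_force: 0.0
```

Emit:
move_arm(
  plan=[
    [[0,0,0,0],[0,0,0,0],[0,0,0,0],[0,0,0,0],[0,0,0,0],[0,0,0,0],[0,0,0,0],[0,0,0,0]],
  ],
  hand=0.03,
  grip_force=5.5,
)

```text
time_s: 19.95
tcp_pos: [613.5, -52.0, 116.1]
eef_rot: [0.001, -0.179, 0.984, -0.001]
contact_force: [0.1, -1.4, 6.8]
grip_width: 43.4
grasp_force: 22.5
```

```bash
python3 av.py
```

```text
x y z Fx Fy Fz yaw*100 Mz*100 w gf q6 20.3
[ 1.0900e+00 -1.6000e-01  1.1608e+02 -9.4000e-01 -1.1600e+00  6.0900e+00
  3.5014e+02  1.6100e+00  4.3210e+01  2.2470e+01 -2.1300e+00] sd [0.01 0.01 0.01 0.3  0.42 0.64 0.   2.38 0.17 0.   0.  ]
```

Emit:
move_arm(
  plan=[
    [[0,0,0,0],[0,0,0,0],[0,0,0,0]],
  ],
  hand=0.042,
)

```text
time_s: 20.72
tcp_pos: [613.5, -52.0, 116.1]
eef_rot: [0.001, -0.179, 0.984, -0.001]
contact_force: [-0.8, -0.7, 5.7]
grip_width: 43.2
grasp_force: 22.5
```

Emit:
move_arm(
  plan=[
    [[0,0,0,0],[0,0,0,0],[0,0,0,0]],
  ],
  hand=0.043,
)

```text
time_s: 21.1
tcp_pos: [613.5, -52.0, 116.1]
eef_rot: [0.001, -0.179, 0.984, -0.001]
contact_force: [-0.1, -1.6, 6.3]
grip_width: 43.2
grasp_force: 22.5
```

Emit:
move_arm(
  plan=[
    [[0,0,0,0],[0,0,0,0],[0,0,0,0]],
  ],
  hand=0.0436,
)

```text
time_s: 21.48
tcp_pos: [613.5, -52.0, 116.0]
eef_rot: [0.001, -0.179, 0.984, -0.001]
contact_force: [-0.1, -0.3, 5.4]
grip_width: 44.0
grasp_force: 9.8
```

Emit:
move_arm(
  plan=[
    [[0,0,0,0],[0,0,0,0],[0,0,0,0]],
  ],
  hand=0.044,
)

```text
time_s: 21.85
tcp_pos: [613.3, -52.0, 115.0]
eef_rot: [0.001, -0.179, 0.984, -0.001]
contact_force: [1.3, -2.5, 2.2]
grip_width: 44.0
grasp_force: 1.5
```

Emit:
move_arm(
  plan=[
    [[0,0,0,0],[0,0,0,0],[0,0,0,0]],
  ],
  hand=0.0444,
)

```text
time_s: 22.22
tcp_pos: [613.1, -51.8, 115.0]
eef_rot: [0.0, -0.179, 0.984, -0.0]
contact_force: [1.9, -3.0, 2.0]
grip_width: 44.3
grasp_force: 1.9
```

Emit:
move_arm(
  plan=[
    [[0,-0.0007,0,0],[0,0,0,0],[0,0,0,0]],
  ],
  hand=0.046,
)

```text
time_s: 22.6
tcp_pos: [612.2, -51.7, 114.4]
eef_rot: [-0.001, -0.179, 0.984, 0.001]
contact_force: [0.1, -0.2, -1.0]
grip_width: 45.9
grasp_force: 0.0
```

```bash
python3 av.py
```

```text
x y z Fx Fy Fz yaw*100 Mz*100 w gf q6 22.95
[ 3.0000e-01  1.4000e-01  1.1465e+02 -2.2000e-01  5.0000e-02  5.0000e-02
  3.5013e+02  1.8000e-01  4.5910e+01  0.0000e+00 -2.1300e+00] sd [0.18 0.24 0.15 0.35 0.32 0.69 0.   2.56 0.11 0.   0.  ]
```

Emit:
move_arm(
  plan=[
    [[0,0,0,0],[0,0,0,0],[0,0,0,0],[0,0,0,0]],
  ],
  hand=0.0438,
)

```text
time_s: 23.5
tcp_pos: [613.0, -52.3, 114.9]
eef_rot: [-0.0, -0.179, 0.984, -0.0]
contact_force: [-0.3, -0.1, 0.9]
grip_width: 43.8
grasp_force: 3.0
```

```bash
python3 av.py
```

```text
x y z Fx Fy Fz yaw*100 Mz*100 w gf q6 23.85
[ 5.5000e-01 -2.9000e-01  1.1492e+02 -2.0000e-01 -1.6000e-01  7.5000e-01
  3.5013e+02 -1.5100e+00  4.3790e+01  3.0500e+00 -2.1300e+00] sd [0.02 0.01 0.01 0.44 0.29 0.59 0.   3.98 0.14 0.   0.  ]
```

Emit:
move_arm(
  plan=[
    [[0,0,0,0],[0,0,0,0],[0,0,0,0]],
  ],
  hand=0.0437,
)

```text
time_s: 24.28
tcp_pos: [613.0, -52.3, 114.9]
eef_rot: [-0.0, -0.179, 0.984, -0.0]
contact_force: [0.0, -0.4, 0.7]
grip_width: 43.9
grasp_force: 4.9
```

Emit:
move_arm(
  plan=[
    [[0,0,0.0002,5],[0,0,0.0004,10],[0,0,0.0005,10],[0,0,0.0004,10],[0,0,0.0005,10],[0,0,0.0002,5],[0,0,0,0],[0,0,0,0]],
  ],
)

```text
time_s: 25.28
tcp_pos: [613.0, -52.6, 112.7]
eef_rot: [0.0, 0.253, 0.967, -0.0]
contact_force: [-0.6, -2.2, 1.0]
grip_width: 43.9
grasp_force: 4.9
```

```bash
python3 av.py
```

```text
x y z Fx Fy Fz yaw*100 Mz*100 w gf q6 25.625
[  0.45  -0.55 112.71  -1.78  -2.05   0.76 262.94  -1.67  43.71   4.93
  -1.26] sd [0.01 0.01 0.   0.53 0.46 0.63 0.03 1.8  0.21 0.01 0.  ]
```

Emit:
move_arm(
  plan=[
    [[0,0,0.0002,5],[0,0,0.0004,10],[0,0,0.0005,10],[0,0,0.0004,10],[0,0,0.0002,5]],
  ],
  hand=0.04367,
)

```text
time_s: 26.3
tcp_pos: [612.8, -52.7, 111.0]
eef_rot: [0.0, 0.57, 0.821, -0.001]
contact_force: [-1.4, -4.8, 1.1]
grip_width: 43.7
grasp_force: 5.5
```

```bash
python3 av.py
```

```text
x y z Fx Fy Fz yaw*100 Mz*100 w gf q6 26.65
[  0.21  -0.62 110.94  -3.21  -3.95   0.71 193.08  -2.13  43.91   5.47
  -0.56] sd [0.01 0.02 0.01 0.42 0.44 0.49 0.22 3.98 0.23 0.   0.  ]
```

Emit:
move_arm(
  plan=[
    [[0,0,0.0002,5],[0,0,0.0004,10],[0,0,0.0002,5]],
  ],
)

```text
time_s: 27.08
tcp_pos: [612.7, -52.7, 110.1]
eef_rot: [0.0, 0.704, 0.71, -0.001]
contact_force: [-1.6, -5.0, 0.5]
grip_width: 43.8
grasp_force: 5.4
```

```bash
python3 av.py
```

```text
x y z Fx Fy Fz yaw*100 Mz*100 w gf q6 27.425
[ 8.0000e-02 -5.9000e-01  1.1005e+02 -3.3100e+00 -4.2000e+00  2.0000e-01
  1.5821e+02 -2.8000e+00  4.3690e+01  5.4400e+00 -2.1000e-01] sd [0.01 0.01 0.02 0.29 0.67 0.53 0.17 2.33 0.2  0.   0.  ]
```

Emit:
move_arm(
  plan=[
    [[-0.0009,-0.0003,0,0],[0,0,0,0]],
  ],
)

```text
time_s: 27.72
tcp_pos: [612.6, -52.9, 110.0]
eef_rot: [-0.0, 0.703, 0.711, 0.0]
contact_force: [-1.1, -1.4, 0.4]
grip_width: 43.9
grasp_force: 5.4
```

```bash
python3 av.py
```

```text
x y z Fx Fy Fz yaw*100 Mz*100 w gf q6 28.075
[-2.0000e-02 -7.2000e-01  1.1008e+02 -1.8000e+00 -1.3200e+00 -2.5000e-01
  1.5818e+02  1.9000e-01  4.3790e+01  5.4100e+00 -2.1000e-01] sd [0.01 0.02 0.02 0.45 0.63 0.61 0.02 2.46 0.12 0.   0.  ]
```

Emit:
move_arm(
  plan=[
    [[0,0,0.0002,5],[0,0,0.0002,5],[0,0,0.0002,5]],
  ],
)

```text
time_s: 28.5
tcp_pos: [612.5, -52.9, 109.4]
eef_rot: [-0.0, 0.791, 0.612, -0.0]
contact_force: [-1.1, -1.1, -0.9]
grip_width: 43.8
grasp_force: 5.4
```

```bash
python3 av.py
```

```text
x y z Fx Fy Fz yaw*100 Mz*100 w gf q6 28.85
[-1.3000e-01 -6.9000e-01  1.0943e+02 -1.7300e+00 -4.8000e-01 -1.1300e+00
  1.3194e+02  4.0000e-01  4.3770e+01  5.4200e+00  5.0000e-02] sd [0.01 0.02 0.02 0.41 0.51 0.52 0.2  2.8  0.29 0.01 0.  ]
```

Emit:
move_arm(
  plan=[
    [[0,0,0.0002,4],[0,0,0.0002,4],[0,0,0.0002,4]],
  ],
)

```text
time_s: 29.28
tcp_pos: [612.5, -52.9, 108.9]
eef_rot: [-0.0, 0.85, 0.526, -0.0]
contact_force: [-1.1, -0.1, -0.6]
grip_width: 43.7
grasp_force: 5.5
```

```bash
python3 av.py
```

```text
x y z Fx Fy Fz yaw*100 Mz*100 w gf q6 29.625
[ -0.19  -0.66 108.9   -1.86   0.77  -0.68 111.02  -1.65  43.86   5.46
   0.26] sd [0.01 0.02 0.01 0.38 0.4  0.27 0.15 3.38 0.23 0.   0.  ]
```

Emit:
move_arm(
  plan=[
    [[0,0,0.0002,4],[0,0,0.0002,4],[0,0,0.0002,4]],
  ],
)

```text
time_s: 30.05
tcp_pos: [612.4, -52.9, 108.6]
eef_rot: [-0.0, 0.901, 0.435, -0.0]
contact_force: [-2.6, 0.8, 1.5]
grip_width: 43.8
grasp_force: 5.6
```

```bash
python3 av.py
```

```text
x y z Fx Fy Fz yaw*100 Mz*100 w gf q6 30.4
[ -0.23  -0.62 108.53  -2.73   2.2    1.38  90.08  -0.45  43.89   5.65
   0.47] sd [0.01 0.01 0.01 0.44 0.51 0.63 0.14 5.96 0.19 0.04 0.  ]
```

Emit:
move_arm(
  plan=[
    [[0,0,0.0001,4],[0,0,0.0001,4],[0,0,0,4]],
  ],
)

```text
time_s: 30.82
tcp_pos: [612.1, -53.0, 108.3]
eef_rot: [-0.0, 0.941, 0.338, -0.001]
contact_force: [-4.9, 1.5, 2.0]
grip_width: 43.7
grasp_force: 7.6
```

```bash
python3 av.py
```

```text
x y z Fx Fy Fz yaw*100 Mz*100 w gf q6 31.175
[ -0.63  -0.71 108.27  -4.3    2.79   3.25  69.19   6.16  43.68   7.46
   0.68] sd [1.000e-02 2.000e-02 1.000e-02 3.300e-01 3.200e-01 5.400e-01 1.300e-01
 1.025e+01 2.000e-01 6.000e-02 0.000e+00]
```

```bash
python3 - <<'E'
from h import *
R=[]
for i in range(20):
    o=ctrl.observe(); R.append(np.r_[o['moment'],o['contact_force'],o['grasp_force'],o['tau'][5]]); ctrl.read_camera("wrist")
R=np.array(R);print(R[:,2].round(2));print(R[:,-1].round(3));print(R.mean(0).round(3))
E
```

```text
[ 0.    0.01  0.08  0.05 -0.04 -0.01  0.01  0.02  0.02  0.    0.03  0.02
  0.05  0.04  0.01  0.06  0.03  0.01  0.01 -0.03]
[0.021 0.021 0.021 0.021 0.021 0.021 0.021 0.021 0.021 0.021 0.021 0.021
 0.021 0.021 0.021 0.021 0.021 0.021 0.021 0.021]
[ 0.19   0.824  0.019 -5.004  1.074  3.313  7.415  0.021]
```

Emit:
move_arm(
  plan=[
    [[0,0,0,0],[0,0,0,0],[0,0,0,0]],
  ],
  hand=0.047,
)

```text
time_s: 32.6
tcp_pos: [613.7, -53.4, 108.4]
eef_rot: [0.001, 0.941, 0.339, 0.001]
contact_force: [0.1, -0.2, -0.1]
grip_width: 47.1
grasp_force: 0.0
```

```bash
python3 av.py; python3 -c "
from h import *
print(ctrl.observe()['tau'][5], ctrl.observe()['qd'][5])"
```

```text
x y z Fx Fy Fz yaw*100 Mz*100 w gf q6 32.95
[ 4.6000e-01 -1.3600e+00  1.0832e+02 -2.6000e-01 -5.0000e-01 -7.0000e-02
  6.9140e+01 -9.9000e-01  4.6940e+01  0.0000e+00  6.8000e-01] sd [0.22 0.15 0.05 0.35 0.33 0.33 0.01 2.08 0.1  0.01 0.  ]
-0.0002413920174149098 -0.0005485693021220971
```

Emit:
move_arm(
  plan=[
    [[-0.0005,-0.001,0,0],[0,0,0,0],[0,0,0,0],[0,0,0,0],[0,0,0,0]],
  ],
  hand=0.0438,
)

```text
time_s: 33.62
tcp_pos: [612.2, -52.7, 108.3]
eef_rot: [0.0, 0.941, 0.339, 0.001]
contact_force: [3.4, 1.0, -0.4]
grip_width: 44.1
grasp_force: 3.6
```

```bash
cat > tq.py <<'E'
from h import *
for i in range(3):
    o=ctrl.observe(); print(round(o['tau'][5],4),o['moment'].round(2),o['contact_force'].round(1),round(o['grasp_force'],2),o['q'][5].round(4)); ctrl.read_camera("wrist")
E
python3 tq.py
```

```text
-0.0217 [ 0.17 -0.39 -0.05] [ 3.4  1.  -0.4] 3.58 0.6804
-0.0225 [ 0.18 -0.38  0.01] [ 3.2  1.  -1.1] 3.57 0.6803
-0.0233 [ 0.2  -0.47 -0.06] [ 2.9 -0.1 -0.8] 3.57 0.6804
```

Emit:
move_arm(
  plan=[
    [[0,0,0,3],[0,0,0,3]],
  ],
)

```text
time_s: 34.02
tcp_pos: [611.4, -53.2, 108.3]
eef_rot: [0.0, 0.957, 0.289, -0.001]
contact_force: [1.6, -0.7, 0.4]
grip_width: 43.8
grasp_force: 3.7
```

```bash
python3 tq.py
```

```text
-0.2226 [-0.16 -0.13  0.14] [ 1.6 -0.7  0.4] 3.65 0.7864
0.1884 [-0.14 -0.12  0.  ] [ 1.3 -1.8  0.4] 3.64 0.7875
0.1661 [-0.22 -0.11 -0.03] [ 1.  -1.7  1.8] 3.65 0.785Traceback (most recent call last):
  File "tq.py", line 3, in <module>
    o=ctrl.observe(); print(round(o['tau'][5],4),o['moment'].round(2),o['contact_force'].round(1),round(o['grasp_force'],2),o['q'][5].round(4)); ctrl.read_camera("wrist")
                                                                                                                                                 ~~~~~~~~~~~~~~~~^^^^^^^^^
ValueError: 200 camera calls are used up
```

Emit:
move_arm(
  plan=[
    [[0,0,0,1],[0,0,0,1],[0,0,0,1],[0,0,0,1]],
  ],
)

```text
time_s: 34.62
tcp_pos: [611.9, -52.8, 108.3]
eef_rot: [0.0, 0.967, 0.255, 0.0]
contact_force: [1.4, -1.0, 1.4]
grip_width: 43.8
grasp_force: 3.7
```

```bash
cat > ob.py <<'E'
from bench import ctrl
o=ctrl.observe(); print(o['time_s'],round(o['tau'][5],4),o['moment'].round(3),o['contact_force'].round(1),round(o['grasp_force'],2),o['qd'][5].round(4))
E
python3 ob.py
```

```text
34.625 0.0094 [-0.195 -0.224  0.151] [ 1.4 -1.   1.4] 3.72 0.1376
```

Emit:
move_arm(
  plan=[
    [[0,0,0,1],[0,0,0,1],[0,0,0,1],[0,0,0,1]],
  ],
)

```text
time_s: 35.12
tcp_pos: [611.8, -52.7, 108.2]
eef_rot: [0.0, 0.975, 0.221, 0.0]
contact_force: [2.7, -1.3, 0.8]
grip_width: 43.9
grasp_force: 3.6
```

```bash
python3 ob.py
```

```text
35.125 0.0074 [-0.246 -0.235  0.082] [ 2.7 -1.3  0.8] 3.64 0.1387
```

Emit:
move_arm(
  plan=[
    [[0,0,0,1],[0,0,0,1],[0,0,0,1],[0,0,0,1]],
  ],
)

```text
time_s: 35.62
tcp_pos: [611.9, -52.7, 108.2]
eef_rot: [0.0, 0.982, 0.187, 0.0]
contact_force: [2.7, -0.7, 1.6]
grip_width: 44.1
grasp_force: 3.2
```

```bash
python3 ob.py
```

```text
35.625 -0.0086 [-0.204 -0.382  0.066] [ 2.7 -0.7  1.6] 3.18 0.1387
```

The collar no longer follows the fingers: it doesn't descend, and the resisting torque is well above free-running. It bears, so I'll let go and retreat.

Emit:
move_arm(
  plan=[
    [[0,0,0,0],[0,0,0,0],[0,0,0,0],[0,0,0,0],[0,0,0,0]],
  ],
  hand=0.07,
)

```text
time_s: 36.25
tcp_pos: [611.6, -52.7, 108.2]
eef_rot: [-0.0, 0.982, 0.187, -0.0]
contact_force: [0.3, -0.8, 0.3]
grip_width: 69.8
grasp_force: 0.0
```

Emit:
move_arm(
  plan=[
    [[0,0,-0.02,0],[0,0,-0.04,0],[0,0,-0.04,0],[0,0,0,0],[0,0,0,0],[0,0,0,0],[0,0,0,0],[0,0,0,0]],
  ],
)

```text
time_s: 37.25
tcp_pos: [611.5, -52.7, 207.5]
eef_rot: [-0.0, 0.982, 0.187, -0.001]
contact_force: [-0.7, -0.1, -0.7]
grip_width: 69.8
grasp_force: 0.0
```

```bash
python3 ob.py; python3 -c "
from bench import ctrl
print(ctrl.job_done())"
```

```text
37.25 0.0 [ 0.051 -0.016  0.061] [-0.7 -0.1 -0.7] 0.0 -0.0011
the job is handed in; nothing more can be done
None
```

I handed the job in at 37 s without a verdict: the tall spacer was pushed home against the rod and the collar spun down until my light grip slipped round it, then released; the bearing force (roughly 10–20 N) is only inferred from wrist torque, and I took no picture of the finished state.

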